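# Unlock the jack press and hold it at the third click

### The arm

A 6-joint arm with a two-finger parallel gripper is mounted at the origin on the work surface. World frame = base frame: x ahead of the robot, y to its left, z up, the work surface at z = 0. Lengths are in m, angles in rad, forces in N, time in s.
With the tool pointing down it reaches from about 0.35 to 0.975 m from the base axis. Payload 4.9 kg.
Tool frame: the origin (TCP) lies midway between the tips of the shut fingers; the grasp point (between the pads) lies 19 mm behind it; x points along the fingers, y is the direction in which the jaws open and shut, and the axes are right-handed (so a half turn about x gives the same grasp; the last joint's range is limited). The gripper opens to 85 mm and grips with 20 to 120 N. Pads are 22 mm wide; open, the fingers measure 114 mm over their backs; the gripper's body (76 mm by 85 mm) begins 54 mm behind the grasp point. The pads swing forward as they close: fully open they stand 13 mm farther back than shut.
Start: joints at [-1.349, 0.053, 1.613, -0, 1.476, -0.119], TCP at [0.209, -0.589, 0.231] pointing down, gripper open.
Joint ranges: [-3.01, 3.01], [-1.01, 2.22], [0.06, 2.58], [-1.02, 4.17], [0.09, 2.62], [-3.14, 3.14]. Speed limits (rad/s): [2.57, 2.57, 3.14, 3.14, 3.14, 3.14].

### API

Orientations are given as a rotation vector (axis times angle).
In Python, from station import ctrl gives the robot as it stands.
- The arm moves only by the shell command python3 -m handwheel 'ROWS' [FORCE]. ROWS is JSON, a list of rows, each a list of 3 entries, a list of its own where there are three numbers: the finger opening in m, from 0 to 0.0854, then the shift along the tool's x, y, z in m, then the turn, a rotation vector about the tool's x, y, z in degrees. In form: [[claw, [dx, dy, dz], [ax, ay, az]], ...]. A call has 1 to 10 rows; each row shifts and turns the commanded pose from where the row before left it, along the tool's axes as they then stand; what a row does not reach is not made up. A row lasts 1/12 s, in which the tool goes at most 41.7 mm and 7.16 degrees, less where a joint would pass 70% of its speed; a pose out of reach is approached as far as the arm can. A call with a gripper value outside its range is refused whole. The fingers move at their own pace and stop on an object; FORCE is the grip in N (left out, the last holds). Time passes only in rows, so rows that do not move let the fingers close. It gives the time, the measured TCP pose, the force and the opening at its end, in the units of the state.
- ctrl.get_obs(): the state, without advancing time (a new reading comes with each control period).
- ctrl.get_image(name): name is "scene" or "side" or "wrist"; returns the picture (480x640x3 uint8, red, green, blue); there is no depth.
- ctrl.camera_params(name): a dict with "vertical_fov" (degrees; the focal length in pixels is half the picture's height over the tangent of half this angle, whatever the lens; pixels are square), "cx", "cy" (the principal point, pixels), "rvec" (rotation vector, rad) and "tvec" (3), from world to camera coordinates, as OpenCV has them; the wrist camera has in their place "T_tool_cam" (4x4, takes a point from camera to tool coordinates, whose origin is the TCP and whose axes are the tool frame's). Camera axes: x right, y down, z forward; pixel columns grow to the right and rows downward; lengths in m; the calibration is good to about 2 mm. A picture is of the moment at which its call begins: read the wrist's pose just before it. camera_params takes no time and is no camera call.
- ctrl.finish_job(): hands the job in, once; it reports no verdict.
Trained networks look in the newest picture that a camera, given by its name, has taken for a name from the list of things; names that differ only in an ending like _2 or _b are one class to them, and where a whole thing is asked for, a point or a joint stands for the part that bears it (a point fixed in the world has none). Each returns a list of dicts, best first, with "score" (0 to 1); they miss things now and then, are a little off and sometimes report something else, mostly with a low value. They report only what shows in the picture. A call takes as long as a camera call. They do not tell look-alikes from the thing itself.
- ctrl.look_for(thing, camera): "box" ([centre column, centre row, width, height] in pixels, round what is visible of it).
- ctrl.silhouettes(thing, camera): "mask" (480x640 bool, what is visible of it) and "box" ([centre column, centre row, width, height] in pixels, round what is visible of it).
- ctrl.tip_of(thing, camera): "centre" ([row, column] in pixels: a listed point, or the origin of a listed thing).
The state is a dict: "t": time; "q": joint angles; "dq": joint speeds; "effort": joint torques, N m; "tool_pos": TCP position; "tool_rot": TCP orientation; "contact_force": force on the tool from outside, world axes, zero at the start; "wrist_torque": the same for the moment, N m; "opening": finger opening in m.
Only numpy, scipy, OpenCV 4.12 (cv2) and the standard library are available. Lean on these libraries where they do the work, as an engineer would, in place of code of your own. Each camera call takes 0.05 s, during which the arm holds its last target.

### The job

Take the socket key out of its stand, put it on the bar-headed lock screw of the jack press and turn the screw anticlockwise until its latch arm has swung well clear of the lever, close to its stop, then leave the key standing on the screw; move the latch with the key only, not with the fingers. Then push the press's ratchet lever down exactly three clicks, never a fourth, and finish while still pressing on its handle with the fingers, so that it stays held at the third click. Leave the router, the screwdriver and the roll of tape where they are.

Things in the scene. Friction and masses are not known exactly. Their poses are not given: they have to be found in the camera images.
- press: grey bench press for network jacks, fixed to the table. Origin on the table; its y runs along the lever from handle (-y) to hinge (+y), z up. In this frame, mm: base plate x -115 to 65, y -150 to 180, 12 thick; hinge axis along x at y 55, z 75, posts 90 high; pawl post at y 166, 96 high; lock screw's upright axis at x -85, y -15; nest with the white jack under the lever at y -50
- lever (a joint): ratchet lever, rad: 0 raised (start), grows as the handle goes down, stop 0.66. Clicks come every 0.16 (26 mm at the handle), at about 0.12, 0.28, 0.44, 0.60: the push rises to 10 to 15 N on each tooth, then falls to nothing at the click as the lever jumps some 5 mm ahead into a notch at about 0.15, 0.31, 0.47 (near level), 0.63, from which it does not come back up; it is easy for the next few mm. The latch locks it before the first click
- paddle (a point): middle of the upper face of the lever's handle, a flat black paddle 60 long along the lever, 26 wide, 14 mm thick, 160 mm from the hinge axis; this point is about 156 mm above the table at the start and about 85 mm at the third click. It is pushed down from above
- latch (a joint): the lock screw with its latch arm, rad: 0 with the arm under the lever's leg (locked); it grows as the screw is turned anticlockwise seen from above; stop at 1.35. Starts between 0 and 0.15. Stiff: about 0.06 N m of friction; the key's slot has about 0.2 rad of play on the bar
- screw_head (a point): middle of the top of the lock screw's bar head, on its upright axis, 65 mm above the table. Head: steel bar 20 long, 7 wide, 9 mm high, on a flange 34 mm across on which the key's foot comes to rest. x runs along the bar and the latch arm (14 wide, 6 thick, level with the flange, reaching 96 mm from the axis to +x); z up
- key_grip (a point): point on the loose socket key's axis, 62 mm above its foot. Key 88 mm tall, 60 to 120 g, upright in its stand: black grip 22 mm square from 24 mm above the foot to the top; steel foot 26 mm square with a slot 11 wide, 12 deep right through it, open below. x runs along the slot, y square to it (the grip's faces look along x and y), z up
- stand: aluminium stand of the key, fixed on the table: 50 mm square block 22 mm high with a 30 mm square pocket, 10 mm thick floor. Origin at the centre of its underside
- router: bystander: black router, 100 x 160 x 28 mm, with two upright aerials 110 mm high, beyond the press. Origin under its centre
- driver: bystander: screwdriver lying on the table. Origin under its middle
- tape: bystander: roll of tape, 70 mm across, 18 mm high, flat on the table. Origin under its centre
Mind the look-alikes: they are no part of the job. Of the things like the part that bears key_grip, leave any that is pink or turquoise; of the rest the larger one is meant.

How it is judged:
On the way, in this order (a step that is already met when the one before it is completed fails the run):
1. the lock screw has been turned with the key and the latch is clear (value of joint latch above 0.9 rad), for 0.1 s.
2. the key stands on the screw, let go (contact force between the fingers and key below 0.1 N and horizontal distance between key_grip and screw_head below 0.015 m and angle between key_grip's own z axis and vertical below 0.2 rad), for 0.2 s.
3. the lever has passed its first click under the fingers (value of joint lever between 0.13 and 0.29 rad).
4. the lever is pressed at the third click (value of joint lever between 0.45 and 0.595 rad and contact force between the fingers and lever above 1 N), for 0.2 s.
At the end, for the whole second after the job is handed in: The lever sits at its third click (joint 0.45 to 0.595) with the fingers still pressing on it with more than 1 N through the last second; the latch is swung clear (joint over 0.9); the key stands let go on the screw, its foot down on the flange (within 15 mm of the axis, tilt under 0.2 rad) (all of step 2 and all of step 4 and value of joint latch above 0.9 rad and height (world z) of key_grip between 0.112 and 0.126 m); the arm keeps its last pose, push and grip.
It fails at once if the lever was pushed over a fourth click (value of joint lever above 0.61 rad).
It fails at once if the latch was pushed with the fingers instead of the key (contact force between the fingers and latch above 1 N).
It fails at once if a bystander was disturbed (distance of any of router, driver, tape from where it was at the start of the episode above 0.03 m).
It also fails if it takes over 72 s, if anything falls off the work surface, if the arm or the gripper's body presses on something with over 40 N, if the wrist force passes 120 N, or if a joint passes its speed limit or range.

## Working session

There is one attempt and no reset: what is moved stays moved. The work goes in short steps, Python scripts to look and compute and a shell command to move; the robot and the scene stay as the last step left them, time stands still between calls to the robot, and variables do not carry over. Pictures are saved under pics/ and viewed, and the job is handed in when it is done.

```bash
ls; mkdir -p pics; python3 - <<'E'
from station import ctrl
import cv2
o=ctrl.get_obs();print({k:(o[k]) for k in o})
for n in ["scene","side","wrist"]:
    im=ctrl.get_image(n);cv2.imwrite(f"pics/{n}0.png",im[:,:,::-1]);print(n,ctrl.camera_params(n))
E
```

```text
pics
{'t': 0.0, 'q': array([-1.34895972e+00,  5.33488306e-02,  1.61429653e+00,  3.27572571e-06,
        1.47601713e+00, -1.19021202e-01]), 'dq': array([ 2.82340794e-03, -7.35035810e-05,  1.66535229e-03,  5.90197224e-04,
        3.76868155e-04,  1.85393856e-06]), 'effort': array([-9.83018595e-05, -3.93685305e+01, -3.70175064e+01, -2.67495977e-05,
        7.05239800e-03,  3.13711084e-06]), 'tool_pos': array([ 0.20878425, -0.58842896,  0.2300665 ]), 'tool_rot': array([ 2.03714958,  0.35274493, -2.03736271]), 'contact_force': array([-0.35112886, -0.04835159, -0.08433175]), 'wrist_torque': array([-0.00594605, -0.00870487,  0.02907952]), 'opening': 0.0851784465625825}
scene {'vertical_fov': 51.37568091500763, 'cx': 320.488257753804, 'cy': 242.5477930007663, 'rvec': array([ 2.34970716,  0.88532102, -0.30258845]), 'tvec': array([-0.42627855, -0.25666382,  1.3600178 ])}
side {'vertical_fov': 48.9349244568346, 'cx': 307.418900856394, 'cy': 241.5687185413455, 'rvec': array([ 0.15264387, -2.74379981,  1.36273185]), 'tvec': array([0.59359642, 0.14305732, 1.11571304])}
wrist {'vertical_fov': 68.2563079086682, 'cx': 322.7295533873949, 'cy': 234.19642399727127, 'T_tool_cam': array([[-4.02642544e-04, -3.16348370e-01,  9.48643003e-01,
        -1.41797336e-01],
       [ 9.99999914e-01, -2.23004796e-04,  3.50074058e-04,
         7.62164044e-04],
       [ 1.00806581e-04,  9.48643062e-01,  3.16348433e-01,
        -8.24151938e-02],
       [ 0.00000000e+00,  0.00000000e+00,  0.00000000e+00,
         1.00000000e+00]])}
```

View pics/scene0.png

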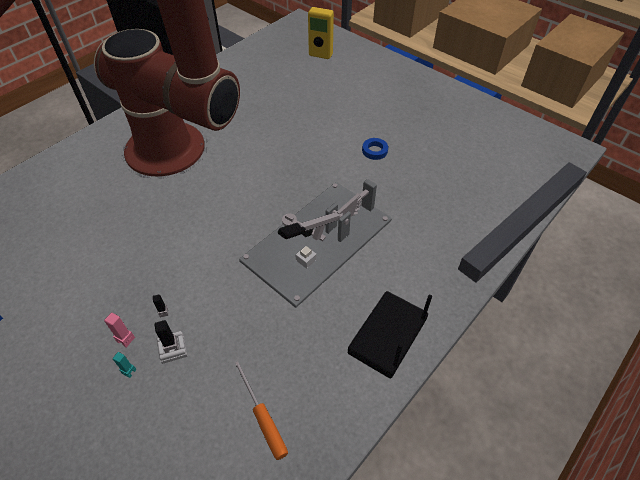

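View pics/side0.png

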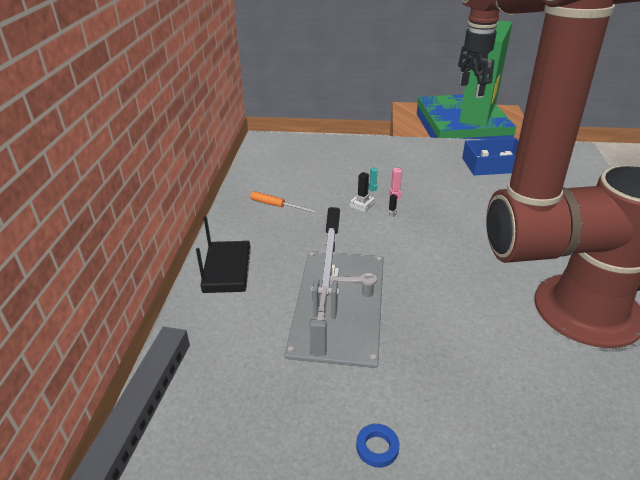

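View pics/wrist0.png

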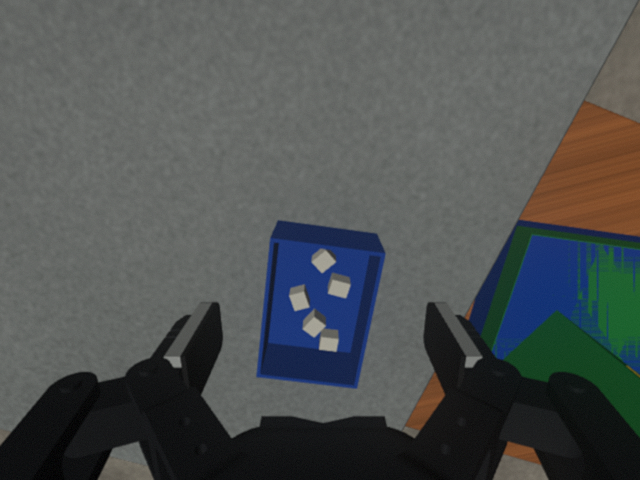

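The meant key is the black one in the stand: scene (166,335), side (363,188). The small black, pink and turquoise ones are look-alikes. Next I triangulate.

```bash
cat > h.py <<'E'
import numpy as np, cv2
from scipy.spatial.transform import Rotation as R
from station import ctrl
def K(n):
    p=ctrl.camera_params(n);f=240/np.tan(np.radians(p["vertical_fov"]/2))
    return np.array([[f,0,p["cx"]],[0,f,p["cy"]],[0,0,1.]])
def ext(n,obs=None):
    p=ctrl.camera_params(n)
    if n=="wrist":
        o=obs or ctrl.get_obs();T=np.eye(4);T[:3,:3]=R.from_rotvec(o["tool_rot"]).as_matrix();T[:3,3]=o["tool_pos"]
        M=np.linalg.inv(T@p["T_tool_cam"]);return M[:3]
    return np.c_[R.from_rotvec(p["rvec"]).as_matrix(),p["tvec"]]
def P(n,obs=None): return K(n)@ext(n,obs)
def tri(pts):  # list of (P,(u,v))
    A=[]
    for Pm,(u,v) in pts: A+= [u*Pm[2]-Pm[0], v*Pm[2]-Pm[1]]
    X=np.linalg.svd(np.array(A))[2][-1];X=X[:3]/X[3]
    e=[np.hypot(*(proj(Pm,X)-np.array(uv))) for Pm,uv in pts]
    return X,np.round(e,1)
def proj(Pm,X): x=Pm@np.r_[X,1];return x[:2]/x[2]
def onplane(Pm,uv,z):
    u,v=uv;A=np.array([u*Pm[2]-Pm[0],v*Pm[2]-Pm[1]])
    return np.linalg.solve(A[:,:2],-(A[:,2]*z+A[:,3]))
def tool():
    o=ctrl.get_obs();return o["tool_pos"],R.from_rotvec(o["tool_rot"])
E
python3 - <<'E'
from h import *
D={}
for n in ["scene","side"]:
    ctrl.get_image(n)
    for t in ["key_grip","stand","screw_head","paddle","press"]:
        r=ctrl.tip_of(t,n); D[n,t]=[(np.round(x["centre"][::-1],1).tolist(),round(x["score"],2)) for x in r]
        print(n,t,D[n,t])
for t in ["stand","screw_head","paddle","press"]:
    try: print(t,tri([(P(n),D[n,t][0][0]) for n in ["scene","side"]]))
    except Exception as e: print(t,e)
for a in D["scene","key_grip"]:
    for b in D["side","key_grip"]: print(a,b,tri([(P("scene"),a[0]),(P("side"),b[0])]))
for n in ["scene","side"]:
    im=ctrl.get_image(n)
    c=(310,240) if n=="scene" else (345,270)
    cv2.imwrite(f"pics/{n}1.png",cv2.resize(im[c[1]-90:c[1]+110,c[0]-110:c[0]+110,::-1],None,fx=3.0,fy=3.0,interpolation=2)[:600])
E
```

```text
scene key_grip [([116.7, 323.5], 0.78), ([166.2, 328.6], 0.72), ([117.0, 363.0], 0.67), ([156.5, 300.7], 0.53)]
scene stand [([170.4, 348.6], 0.7), ([168.9, 331.8], 0.35)]
scene screw_head [([291.1, 217.2], 0.69), ([163.8, 328.9], 0.63)]
scene paddle [([294.1, 226.3], 0.88), ([166.0, 328.7], 0.69), ([319.3, 251.7], 0.16)]
scene press [([321.7, 248.6], 0.68)]
side key_grip [([398.1, 178.5], 0.64), ([362.5, 180.1], 0.62), ([396.0, 200.7], 0.54), ([377.7, 172.6], 0.46)]
side stand [([360.8, 206.3], 0.47), ([379.1, 448.8], 0.27)]
side screw_head [([367.0, 277.4], 0.76)]
side paddle [([331.7, 216.5], 0.91), ([227.5, 268.3], 0.68)]
side press [([328.9, 297.8], 0.63)]
stand (array([ 0.48999689, -0.36040373, -0.00171145]), array([2.6, 1.7]))
screw_head (array([0.4676375 , 0.01305966, 0.06102011]), array([0., 0.]))
paddle (array([ 0.5503605 , -0.06003636,  0.16229002]), array([0.4, 0.3]))
press (array([0.54876127, 0.02392372, 0.00401893]), array([0.5, 0.5]))
([116.7, 323.5], 0.78) ([398.1, 178.5], 0.64) (array([ 0.39777158, -0.40597191,  0.06107161]), array([0.8, 0.5]))
([116.7, 323.5], 0.78)
[... 1003 characters left out ...]
1.1,  6.5]))
([117.0, 363.0], 0.67) ([396.0, 200.7], 0.54) (array([ 0.39848114, -0.44924936, -0.04107829]), array([3. , 1.9]))
([117.0, 363.0], 0.67) ([377.7, 172.6], 0.46) (array([ 0.45564999, -0.45328683,  0.04828676]), array([2.5, 1.5]))
([156.5, 300.7], 0.53) ([398.1, 178.5], 0.64) (array([ 0.41535225, -0.33182278,  0.09381092]), array([10.2,  6.9]))
([156.5, 300.7], 0.53) ([362.5, 180.1], 0.62) (array([ 0.47579495, -0.33004884,  0.11041014]), array([12.1,  7.8]))
([156.5, 300.7], 0.53) ([396.0, 200.7], 0.54) (array([ 0.40283539, -0.32012951,  0.0438847 ]), array([0.6, 0.4]))
([156.5, 300.7], 0.53) ([377.7, 172.6], 0.46) (array([ 0.45444861, -0.33475019,  0.1179374 ]), array([0.2, 0.1]))
```

View pics/scene1.png

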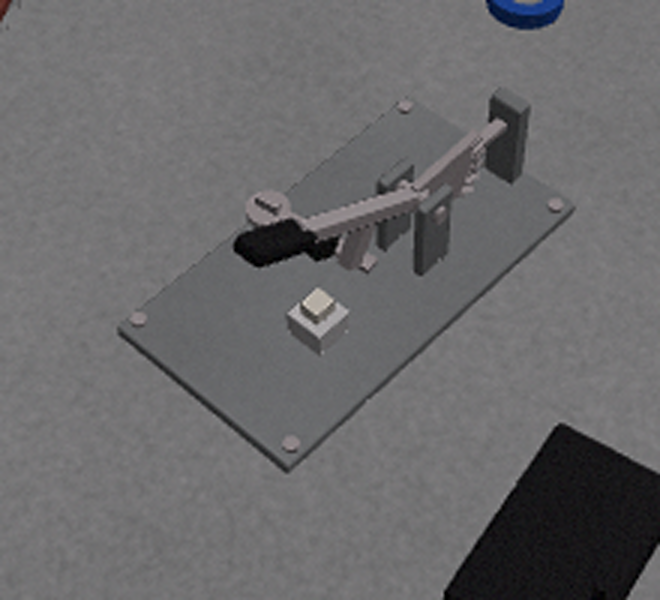

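View pics/side1.png

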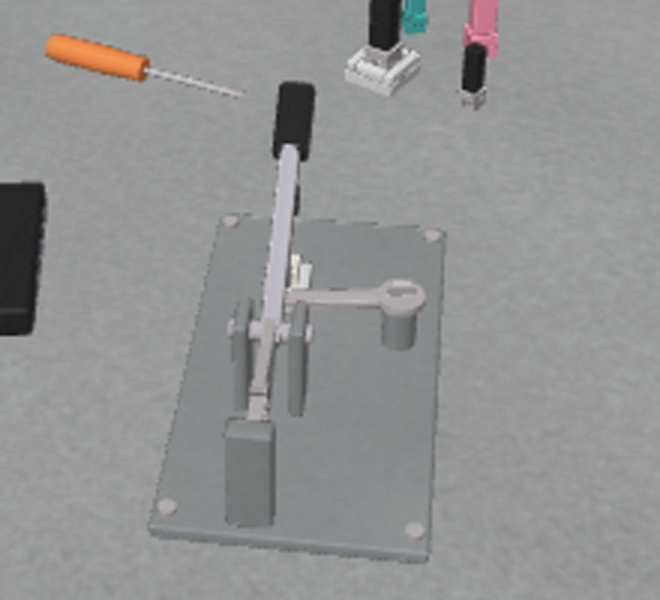

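```bash
python3 - <<'E'
from h import *
o=ctrl.get_obs();p=o["tool_pos"];r=R.from_rotvec(o["tool_rot"]);print(r.as_matrix().round(3))
# base plate corners: pix
for n,pts in {"scene":[(335,185),(245,258),(297,299),(387,219)],"side":[(313,255),(378,257),(292,350),(374,357)]}.items():
    for q in pts: print(n,q,onplane(P(n),q,0.012).round(4))
tgt=np.array([0.40,-0.355,0.30])
print("t",o["t"],"d tool",r.inv().apply(tgt-p))
E
```

```text
[[-0.     0.334 -0.942]
 [-0.    -0.942 -0.334]
 [-1.     0.     0.   ]]
scene (335, 185) [0.4469 0.1926]
scene (245, 258) [ 0.4419 -0.1138]
scene (297, 299) [ 0.6025 -0.115 ]
scene (387, 219) [0.6128 0.1887]
side (313, 255) [ 0.5983 -0.1129]
side (378, 257) [ 0.4438 -0.1199]
side (292, 350) [0.6054 0.1861]
side (374, 357) [0.4465 0.1873]
t 0.85 d tool [-0.06868571 -0.15669874 -0.25834966]
```

```bash
python3 -m handwheel '[[0.06,[-0.003,-0.0125,-0.0345],[0,0,0]],[0.06,[-0.003,-0.0125,-0.0345],[0,0,0]],[0.06,[-0.003,-0.0125,-0.0345],[0,0,0]],[0.06,[-0.003,-0.0125,-0.0345],[0,0,0]],[0.06,[-0.003,-0.0125,-0.0345],[0,0,0]],[0.06,[-0.003,-0.0125,-0.0345],[0,0,0]],[0.06,[-0.002,-0.0125,-0.0345],[0,0,0]],[0.06,[0,-0.0125,-0.0345],[0,0,0]],[0.06,[0,-0.0125,-0.0345],[0,0,0]],[0.06,[0,-0.0125,-0.0345],[0,0,0]]]'
python3 - <<'E'
from h import *
p,r=tool();print(p,r.as_matrix().round(3))
im=ctrl.get_image("wrist");cv2.imwrite("pics/w1.png",im[:,:,::-1])
c=[]
for n,(u,v) in {"scene":(166,335),"side":(365,190)}.items():
    a=cv2.imread(f"pics/{n}0.png");c.append(cv2.resize(a[v-30:v+30,u-30:u+30],(400,400),interpolation=2))
cv2.imwrite("pics/k1.png",np.hstack(c))
E
```

```text
t: 1.68
tool_pos: [0.4935, -0.3546, 0.2516]
tool_rot: [2.037, 0.35, -2.036]
contact_force: [-0.2, -0.5, 0.5]
opening: 0.0598
[ 0.4935372  -0.35456943  0.25163865] [[ 0.     0.334 -0.942]
 [-0.001 -0.942 -0.334]
 [-1.     0.001 -0.   ]]
```

View pics/w1.png

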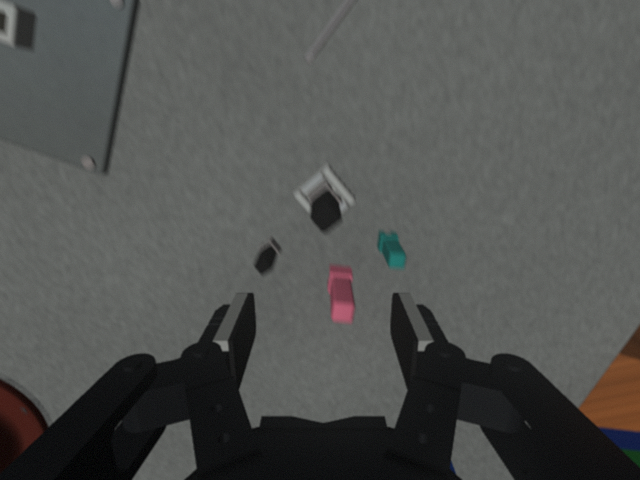

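View pics/k1.png

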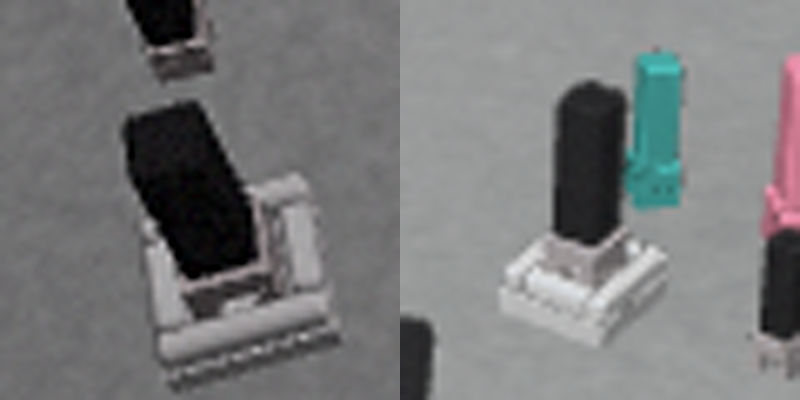

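```bash
python3 - <<'E'
from h import *
a=cv2.imread("pics/w1.png")[155:245,270:390]
cv2.imwrite("pics/k2.png",cv2.resize(cv2.convertScaleAbs(a,alpha=1.5,beta=20),None,fx=6,fy=6,interpolation=2))
E
```

```text
(no output)
```

View pics/k2.png

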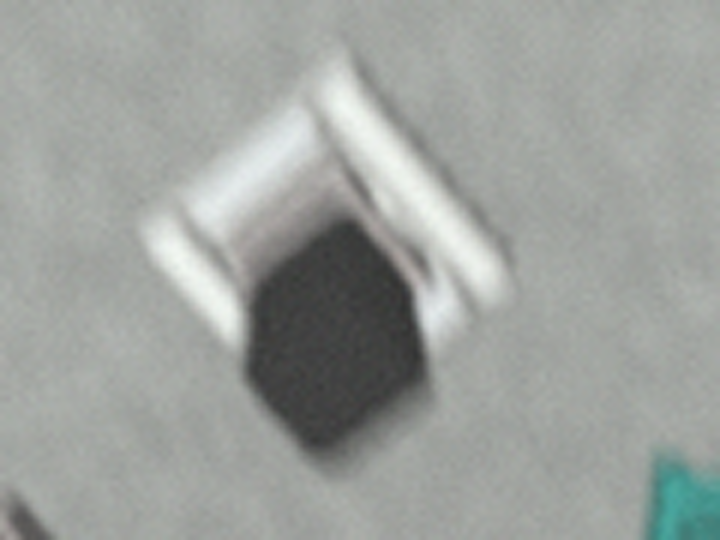

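```bash
python3 - <<'E'
from h import *
Pw=P("wrist")
c=[np.array(onplane(Pw,(270+a/6,155+b/6),0.022)) for a,b in [(140,225),(345,50),(508,290)]]
print(c); d1=c[1]-c[0];d2=c[2]-c[1]
print(np.degrees(np.arctan2(d1[1],d1[0])),np.degrees(np.arctan2(d2[1],d2[0])),np.linalg.norm(d1),np.linalg.norm(d2),(c[0]+c[2])/2)
t=[np.array(onplane(Pw,(270+a/6,155+b/6),0.098)) for a,b in [(250,375),(320,455),(425,380)]]
print(t);d1=t[1]-t[0];d2=t[2]-t[1];print(np.degrees(np.arctan2(d1[1],d1[0])),np.degrees(np.arctan2(d2[1],d2[0])),np.linalg.norm(d1),np.linalg.norm(d2),(t[0]+t[2])/2)
n="scene"
# predicted scene pixel directions of world axes at stand
for d in [(0,0),(.03,0),(0,.03)]: print(proj(P("scene"),np.array([.492+d[0],-.356+d[1],.03])),proj(P("side"),np.array([.492+d[0],-.356+d[1],.03])))
E
```

```text
[array([ 0.4933978 , -0.31918545]), array([ 0.53451136, -0.34286228]), array([ 0.50455947, -0.38486282])]
-29.937146126928877 -125.49384648945885 0.0474438225886171 0.05158644065127968 [ 0.49897864 -0.35202414]
[array([ 0.49463451, -0.34189436]), array([ 0.48667469, -0.35550489]), array([ 0.50250347, -0.36590391])]
-120.32028948943174 -33.303686039168205 0.015767225356770293 0.018939103809266323 [ 0.49856899 -0.35389913]
[171.16571853 341.89756294] [361.91851872 196.56199186]
[180.96885775 351.2713183 ] [350.86309112 196.04943675]
[183.23667841 331.50035357] [361.46707917 202.55013184]
```

```bash
python3 -m handwheel '[[0.06,[0.03,-0.012,-0.017],[0,0,0]],[0.06,[0.03,-0.012,-0.017],[0,0,0]],[0.06,[0.03,-0.012,-0.017],[0,0,0]],[0.06,[0.02,0,0],[-6.4,0,0]],[0.06,[0,0,0],[-6.4,0,0]],[0.06,[0,0,0],[-6.4,0,0]],[0.06,[0,0,0],[-6.4,0,0]],[0.06,[0,0,0],[-6.4,0,0]],[0.06,[0,0,0],[-6.0,0,0]]]'
python3 - <<'E'
from h import *
o=ctrl.get_obs();p,r=tool();print(p,r.as_matrix().round(3),o["q"].round(2))
im=ctrl.get_image("wrist");cv2.imwrite("pics/w2.png",im[:,:,::-1])
r=ctrl.tip_of("key_grip","wrist");print(r)
E
```

```text
t: 2.48
tool_pos: [0.5282, -0.3051, 0.1412]
tool_rot: [1.609, 0.889, -1.61]
contact_force: [0.6, -0.1, 0.6]
opening: 0.06
[ 0.52821232 -0.3050647   0.1412453 ] [[-0.     0.847 -0.532]
 [ 0.    -0.532 -0.847]
 [-1.    -0.    -0.   ]] [-0.65  0.09  1.73  0.    1.32 -0.08]
[{'centre': [341.7, 318.9], 'score': 0.84}, {'centre': [423.1, 259.3], 'score': 0.83}, {'centre': [409.0, 346.9], 'score': 0.79}, {'centre': [323.7, 205.4], 'score': 0.75}]
```

View pics/w2.png

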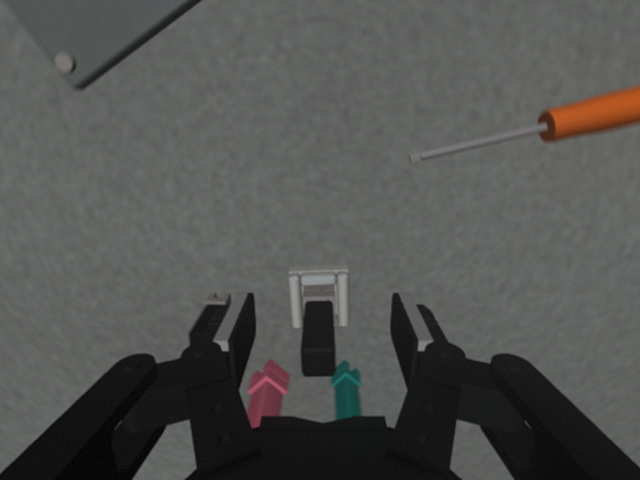

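```bash
python3 - <<'E'
from h import *
a=cv2.imread("pics/w2.png")[260:385,270:370]
cv2.imwrite("pics/k3.png",cv2.resize(cv2.convertScaleAbs(a,alpha=1.6,beta=20),None,fx=4.8,fy=4.8,interpolation=2))
E
```

```text
(no output)
```

View pics/k3.png

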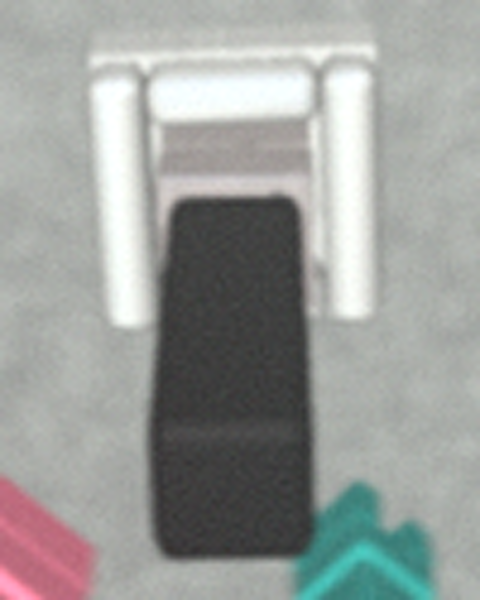

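```bash
python3 - <<'E'
from h import *
Pw=P("wrist");p,r=tool()
f=lambda a,b,z:onplane(Pw,(270+a/4.8,260+b/4.8),z)
for a,b in [(160,435),(308,435),(155,557),(313,557)]: print(f(a,b,.098))
k=np.mean([f(a,b,.098) for a,b in [(160,435),(308,435),(155,557),(313,557)]],0)
g=onplane(Pw,(318.9,341.7),.072)
print(k,g,"stand near corners",f(90,60,.022),f(378,55,.022))
for q in [k,g]: print("tool d",r.inv().apply(np.r_[q,.050]-p).round(4))
E
```

```text
[ 0.48906885 -0.34661882]
[ 0.5051629  -0.35688134]
[ 0.47794213 -0.36223494]
[ 0.49559824 -0.37349519]
[ 0.49194303 -0.35980757] [ 0.49052164 -0.36173326] stand near corners [ 0.48581998 -0.32315389] [ 0.52710054 -0.34837745]
tool d [ 0.0913 -0.0012  0.0656]
tool d [ 0.0913 -0.0014  0.068 ]
```

```bash
python3 -m handwheel '[[0.06,[0,-0.0013,0.033],[0,0,0]],[0.06,[0,0,0.033],[0,0,0]],[0.06,[0.03,0,0],[0,0,0]],[0.06,[0.03,0,0],[0,0,0]],[0.06,[0.024,0,0],[0,0,0]],[0.06,[0,0,0],[0,0,0]],[0.0,[0,0,0],[0,0,0]],[0.0,[0,0,0],[0,0,0]],[0,[0,0,0],[0,0,0]],[0,[0,0,0],[0,0,0]]]' 70
python3 - <<'E'
from h import *
im=ctrl.get_image("wrist");cv2.imwrite("pics/w3.png",im[:,:,::-1])
E
```

```text
t: 3.42
tool_pos: [0.4925, -0.3606, 0.0598]
tool_rot: [1.613, 0.883, -1.612]
contact_force: [-3.8, 2.1, 4.2]
opening: 0.0213
```

View pics/w3.png

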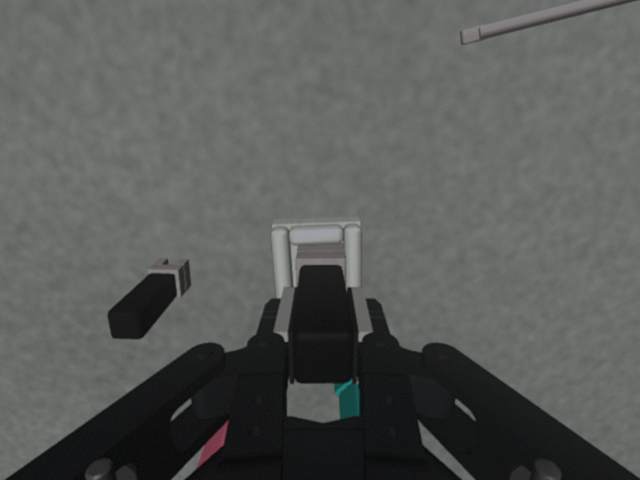

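```bash
python3 -m handwheel '[[0,[-0.01,0,0],[0,0,0]],[0,[-0.02,0,0],[0,0,0]],[0,[-0.03,0,0],[0,0,0]],[0,[-0.03,0,0],[0,0,0]],[0,[-0.03,0,0],[0,0,0]],[0,[0,0,0],[0,0,0]]]' 70
python3 - <<'E'
from h import *
p,r=tool();print(p)
f=[]
im=ctrl.get_image("wrist");cv2.imwrite("pics/w4.png",im[:,:,::-1])
f=[cv2.resize(im[200:350,245:395,::-1],(400,400),interpolation=2)]
kp=p-np.array([0,0,0.03])
for n in ["scene","side"]:
    im=ctrl.get_image(n);u,v=proj(P(n),kp).astype(int);f.append(cv2.resize(im[v-30:v+30,u-30:u+30,::-1],(400,400),interpolation=2))
    cv2.imwrite(f"pics/{n}4.png",im[:,:,::-1])
cv2.imwrite("pics/k4.png",cv2.convertScaleAbs(cv2.resize(np.hstack(f),(800,267)),alpha=1.5,beta=15))
E
```

```text
t: 3.97
tool_pos: [0.4953, -0.3629, 0.1869]
tool_rot: [1.614, 0.87, -1.605]
contact_force: [1.6, -0.1, 0.7]
opening: 0.0215
[ 0.49525193 -0.36286096  0.1869205 ]
```

View pics/k4.png

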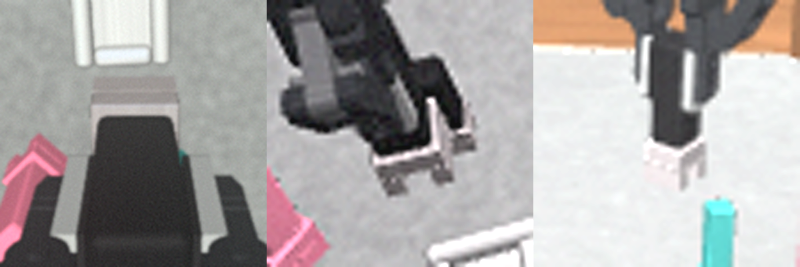

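```bash
python3 - <<'E'
from h import *
p,r=tool();f=[]
kp=p-np.array([0,0,0.03])
yv=r.as_matrix()[:,1];zv=r.as_matrix()[:,2]
for n in ["scene","side"]:
    im=cv2.imread(f"pics/{n}4.png");u,v=proj(P(n),kp).astype(int);f.append(cv2.resize(im[v-16:v+16,u-16:u+16],(400,400),interpolation=2))
    b=proj(P(n),kp);print(n,(proj(P(n),kp+.02*yv)-b).round(1),(proj(P(n),kp+.02*zv)-b).round(1))
cv2.imwrite("pics/k5.png",np.hstack(f))
E
```

```text
scene [0.9 9.7] [-11.6   2.8]
side [-6.3 -2.2] [ 4.4 -2.9]
```

View pics/k5.png

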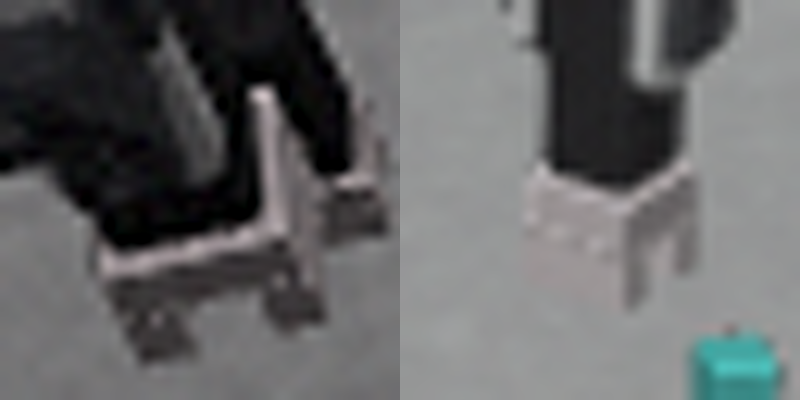

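```bash
python3 - <<'E'
from h import *
p,r=tool();M=r.as_matrix();print(M.round(4));print("yaw y",np.degrees(np.arctan2(M[1,1],M[0,1])))
print(r.inv().apply(np.array([.468,-.075,.24])-p))
E
```

```text
[[ 1.300e-03  8.436e-01 -5.369e-01]
 [-1.000e-03 -5.369e-01 -8.436e-01]
 [-1.000e+00  1.600e-03  1.000e-04]]
yaw y -32.475811765001986
[-0.06222684 -0.17319639 -0.22752125]
```

```bash
python3 -m handwheel '[[0,[-0.03,-0.01,-0.015],[0,0,0]],[0,[-0.032,-0.015,-0.02],[0,0,0]],[0,[0,-0.0247,-0.032],[0,0,0]],[0,[0,-0.0247,-0.032],[0,0,0]],[0,[0,-0.0247,-0.032],[0,0,0]],[0,[0,-0.0247,-0.032],[0,0,0]],[0,[0,-0.0247,-0.032],[0,0,0]],[0,[0,-0.0247,-0.032],[0,0,0]],[0,[0,0,0],[-7,0,0]],[0,[0,0,0],[-7,0,0]]]'
python3 -m handwheel '[[0,[0,0,0],[-7,0,0]],[0,[0,0,0],[-7,0,0]],[0,[0,0,0],[-6,0,0]],[0,[0,0,0],[0,0,0]],[0,[0,0,0],[0,0,0]]]'
python3 - <<'E'
from h import *
o=ctrl.get_obs();p,r=tool();M=r.as_matrix();print(p,M.round(3),o["q"].round(2))
im=ctrl.get_image("wrist");cv2.imwrite("pics/w5.png",im[:,:,::-1])
print(ctrl.tip_of("screw_head","wrist"),ctrl.tip_of("paddle","wrist"),ctrl.tip_of("key_grip","wrist"))
E
```

```text
t: 4.95
tool_pos: [0.4664, -0.0728, 0.2372]
tool_rot: [1.435, 1.048, -1.438]
contact_force: [0.8, -0.8, -0.4]
opening: 0.0211
t: 5.37
tool_pos: [0.4668, -0.0752, 0.2376]
tool_rot: [1.191, 1.223, -1.193]
contact_force: [0.1, 0.1, -0.8]
opening: 0.0208
[ 0.46683131 -0.07516712  0.23762591] [[-0.003  1.     0.024]
 [ 0.001  0.024 -1.   ]
 [-1.    -0.003 -0.001]] [-0.32 -0.33  1.95  0.    1.53 -0.34]
[{'centre': [113.0, 318.6], 'score': 0.55}] [{'centre': [227.7, 446.4], 'score': 0.91}] [{'centre': [322.8, 323.4], 'score': 0.86}]
```

View pics/w5.png

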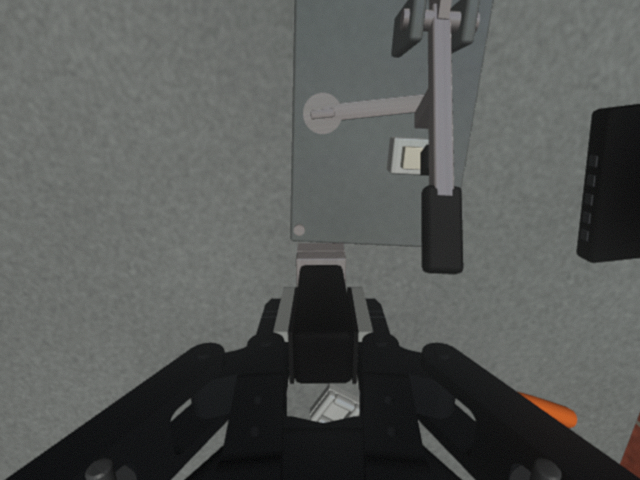

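```bash
python3 - <<'E'
from h import *
a=cv2.imread("pics/w5.png")[75:150,290:440]
cv2.imwrite("pics/k6.png",cv2.resize(cv2.convertScaleAbs(a,alpha=1.5,beta=10),None,fx=5.3,fy=5.3,interpolation=2))
Pw=P("wrist");print(onplane(Pw,(318.6,113),.065),onplane(Pw,(446.4,227.7),.156))
E
```

```text
[0.46295135 0.00785527] [ 0.55045513 -0.06278076]
```

View pics/k6.png

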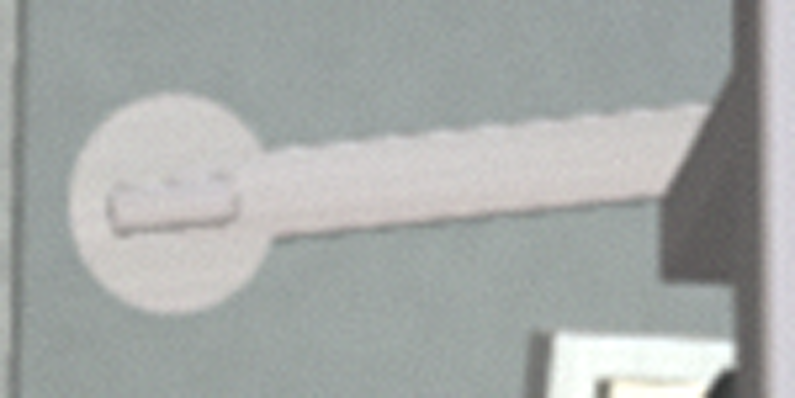

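```bash
python3 - <<'E'
from h import *
Pw=P("wrist");p,r=tool();M=r.as_matrix()
f=lambda a,b,z:np.array(onplane(Pw,(290+a/5.3,75+b/5.3),z))
c=f(172,203,.056)
print("flange",c,"diam",f(275,203,.056)-f(68,203,.056), f(172,93,.056)-f(172,313,.056))
for q in [((275,238),(665,196)),((275,152),(700,105))]:
    d=f(*q[1],.056)-f(*q[0],.056);print(np.degrees(np.arctan2(d[1],d[0])))
d=f(238,219,.065)-f(115,235,.065);print("bar",np.degrees(np.arctan2(d[1],d[0])),f(175,210,.065))
print("tool y yaw",np.degrees(np.arctan2(M[1,1],M[0,1])))
# grip alignment: key foot top edge in wrist image
print("flange world proj scene/side", proj(P("scene"),np.r_[c,.065]),proj(P("side"),np.r_[c,.065]))
a=cv2.imread("pics/w5.png")[235:395,260:385]
cv2.imwrite("pics/k7.png",cv2.resize(cv2.convertScaleAbs(a,alpha=1.8,beta=15),None,fx=3.75,fy=3.75,interpolation=2))
E
```

```text
flange [0.46619606 0.00775594] diam [0.03387572 0.00085157] [-0.00084839  0.03408364]
7.302315101624147
7.377159803568528
bar 8.48548717966575 [0.46670977 0.00665279]
tool y yaw 1.4458821263985517
flange world proj scene/side [288.96308899 217.09391912] [367.87786298 274.381643  ]
```

View pics/k7.png

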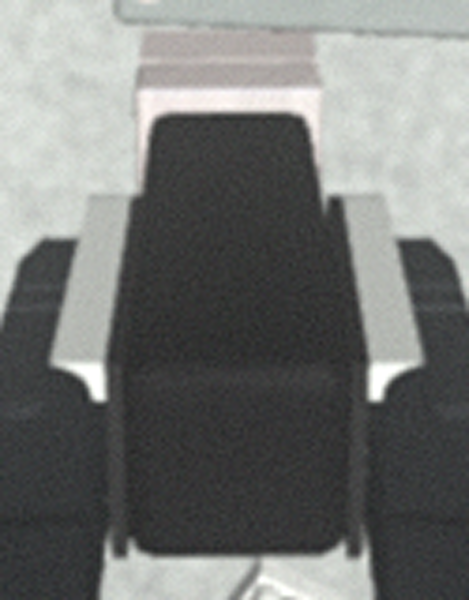

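```bash
cat >> h.py <<'E'
def keyfit(obs_pts,verbose=True):
    """obs_pts: list of (key-local (a along tool y, b along tool z, h above foot), pixel) -> tool-frame offsets"""
    from scipy.optimize import least_squares
    C=np.linalg.inv(ctrl.camera_params("wrist")["T_tool_cam"])[:3];Pm=K("wrist")@C
    def X(s,l):
        a,b,h=l;x0,y0,z0,yaw,tz=s
        c,sn=np.cos(yaw),np.sin(yaw)
        return np.array([x0-h, y0+c*a-sn*b, z0+sn*a+c*b+tz*h])
    def res(s): return np.concatenate([(proj(Pm,X(s,l))-np.array(uv)) for l,uv in obs_pts]+[[s[4]*50]])
    so=least_squares(res,[.045,0,0,0,0],x_scale=[.01,.01,.01,.1,.05]);
    return so.x,so.fun.reshape(-1)
E
python3 - <<'E'
from h import *
q=lambda a,b:(260+a/3.75,235+b/3.75)
F=.013;G=.011
pts=[((-F,-F,.024),q(138,87)),((F,-F,.024),q(322,84)),((-F,-F,0),q(141,32)),((F,-F,0),q(316,36)),((-G,-G,.088),q(112,364)),((G,-G,.088),q(366,364)),((-G,G,.088),q(133,555)),((G,G,.088),q(350,555))]
s,f=keyfit(pts);print(s.round(4),f.round(1))
E
```

```text
[ 0.0514  0.0014  0.0022 -0.019  -0.0184] [ 0.5  0.7  1.8  0.6  2.5  0.2  0.6 -1.6  0.9  0.  -3.1 -1.  -1.9  1.
  0.6  0.  -0.9]
```

```bash
python3 -m handwheel '[[0,[0,0,0],[-6,0,0]],[0,[0,0.002,-0.029],[0,0,0]],[0,[0,0.003,-0.029],[0,0,0]],[0,[0,0.003,-0.029],[0,0,0]],[0,[0.03,0,0],[0,0,0]],[0,[0.03,0,0],[0,0,0]],[0,[0.03,0,0],[0,0,0]],[0,[0.01,0,0],[0,0,0]],[0,[0,0,0],[0,0,0]],[0,[0,0,0],[0,0,0]]]'
python3 - <<'E'
from h import *
o=ctrl.get_obs();p,r=tool();M=r.as_matrix();print(p,M.round(3),"yaw",np.degrees(np.arctan2(M[1,1],M[0,1])),o["q"].round(2))
im=ctrl.get_image("wrist");cv2.imwrite("pics/w6.png",im[:,:,::-1])
f=[cv2.resize(im[170:330,240:400,::-1],(400,400),interpolation=2)]
for n in ["scene","side"]:
    im=ctrl.get_image(n);cv2.imwrite(f"pics/{n}6.png",im[:,:,::-1]);u,v=proj(P(n),p-[0,0,.06]).astype(int);f.append(cv2.resize(im[v-25:v+25,u-25:u+25,::-1],(400,400),interpolation=2))
cv2.imwrite("pics/k8.png",f[0]);cv2.imwrite("pics/k9.png",np.hstack(f[1:]))
E
```

```text
t: 6.4
tool_pos: [0.4643, 0.0117, 0.1398]
tool_rot: [1.112, 1.268, -1.112]
contact_force: [0.2, -0.5, 0.1]
opening: 0.0214
[0.46425222 0.01173241 0.13976094] [[-0.     0.991  0.13 ]
 [ 0.     0.13  -0.991]
 [-1.    -0.    -0.   ]] yaw 7.48758651971377 [-0.14 -0.27  2.07  0.    1.35 -0.27]
```

View pics/k8.png

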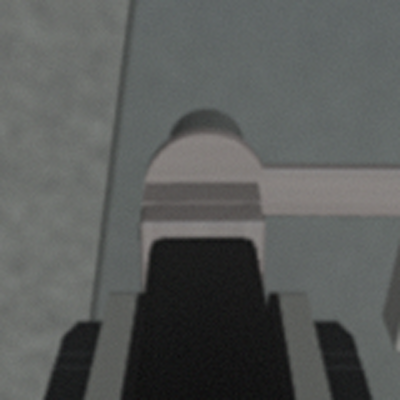

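View pics/k9.png

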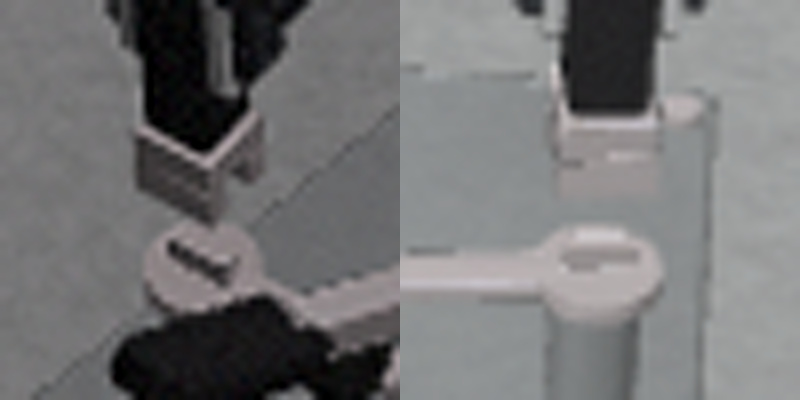

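```bash
python3 - <<'E'
from h import *
C=np.linalg.inv(ctrl.camera_params("wrist")["T_tool_cam"])[:3];Pm=K("wrist")@C
p,r=tool()
def atx(uv,x):
    u,v=uv;A=np.array([u*Pm[2]-Pm[0],v*Pm[2]-Pm[1]]);return np.linalg.solve(A[:,1:3],-(A[:,0]*x+A[:,3]))
q=lambda a,b:(240+a/2.5,170+b/2.5)
hz=p[2]-.056
print("flange far pt",atx(q(206,132),hz), "L/R",atx(q(143,195),hz),atx(q(262,175),hz))
for x in (.048,.051): print("foot bottom edge",x,atx(q(148,182),x),atx(q(258,182),x))
for x in (.024,.027): print("foot top edge",x,atx(q(142,219),x),atx(q(264,219),x))
# scene/side: flange & foot triangulated
def sc(n,u0,uv): 
    c=proj(P(n),p-[0,0,.06]).astype(int); return c-25+np.array(uv)/8
fl=tri([(P("scene"),sc("scene",0,(203,267))),(P("side"),sc("side",0,(603-400,272)))]);print("flange tri",fl)
E
```

```text
flange far pt [ 0.00098131 -0.01285087] L/R [-0.01633748  0.00520373] [ 0.016249   -0.00061292]
foot bottom edge 0.048 [-0.0122262  -0.01230293] [ 0.01284374 -0.012295  ]
foot bottom edge 0.051 [-0.01243643 -0.01121817] [ 0.01302979 -0.01121012]
foot top edge 0.024 [-0.011924   -0.01303905] [ 0.0127119  -0.01303056]
foot top edge 0.027 [-0.0121592  -0.01181058] [ 0.01292249 -0.01180194]
flange tri (array([0.4651017 , 0.00889139, 0.05561732]), array([0.2, 0.2]))
```

```bash
python3 -m handwheel '[[0,[0.01,0,0.0015],[0,0,0]],[0,[0.01,0,0],[0,0,0]],[0,[0.004,0,0],[0,0,0]],[0,[0.003,0,0],[0,0,0]],[0,[0.002,0,0],[0,0,0]],[0,[0,0,0],[0,0,0]]]'
python3 -c "
from h import *
print(ctrl.get_obs()['tool_pos'],ctrl.get_obs()['contact_force'])
im=ctrl.get_image('wrist');cv2.imwrite('pics/w7.png',im[:,:,::-1])
p,r=tool();f=[cv2.resize(im[170:330,240:400,::-1],(400,400),interpolation=2)]
im=ctrl.get_image('scene');u,v=proj(P('scene'),p-[0,0,.04]).astype(int);f.append(cv2.resize(im[v-25:v+25,u-25:u+25,::-1],(400,400),interpolation=2))
cv2.imwrite('pics/k10.png',np.hstack(f))
"
```

```text
t: 7.05
tool_pos: [0.4638, 0.0105, 0.1095]
tool_rot: [1.111, 1.27, -1.113]
contact_force: [-0.5, -0.0, -1.7]
opening: 0.0212
[0.46382636 0.01045145 0.10953286] [-0.49836646 -0.01715997 -1.70158883]
```

View pics/k10.png

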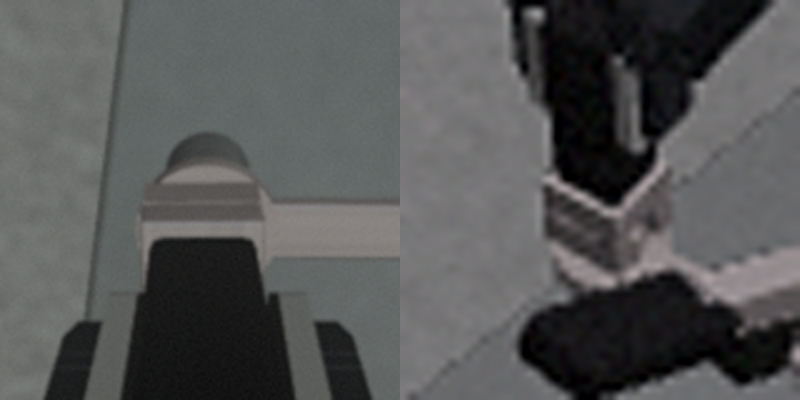

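```bash
python3 -m handwheel '[[0,[0.0015,0,0],[0,0,0]],[0,[0.001,0,0],[0,0,0]],[0,[0,0,0],[0,0,0]],[0,[0,0,0],[0,0,0]]]'; python3 -m handwheel '[[0,[0.001,0,0],[0,0,0]],[0,[0,0,0],[0,0,0]],[0,[0,0,0],[0,0,0]]]'
```

```text
t: 7.48
tool_pos: [0.4643, 0.0104, 0.1078]
tool_rot: [1.112, 1.268, -1.112]
contact_force: [-0.8, 0.8, -1.0]
opening: 0.0213
t: 7.73
tool_pos: [0.4643, 0.0104, 0.1068]
tool_rot: [1.112, 1.268, -1.112]
contact_force: [-0.5, 0.1, -1.7]
opening: 0.0206
```

```bash
python3 -m handwheel '[[0,[0.001,0,0],[0,0,0]],[0,[0,0,0],[0,0,0]],[0,[0,0,0],[0,0,0]]]'; python3 -m handwheel '[[0,[0.001,0,0],[0,0,0]],[0,[0,0,0],[0,0,0]],[0,[0,0,0],[0,0,0]]]'
```

```text
t: 7.98
tool_pos: [0.4643, 0.0104, 0.1059]
tool_rot: [1.112, 1.268, -1.112]
contact_force: [1.0, 0.8, -1.0]
opening: 0.0212
t: 8.23
tool_pos: [0.4645, 0.0103, 0.1057]
tool_rot: [1.112, 1.268, -1.112]
contact_force: [-3.3, 0.0, 5.9]
opening: 0.0214
```

```bash
python3 -m handwheel '[[0,[0,-0.0002,0],[-5,0,0]],[0,[0,-0.0002,0],[-5,0,0]],[0,[0,-0.0002,0],[-5,0,0]],[0,[0,-0.0002,0],[-5,0,0]],[0,[0,-0.0002,0],[-5,0,0]],[0,[0,0,0],[0,0,0]]]' 90; python3 - <<'E'
from h import *
o=ctrl.get_obs();print(o["wrist_torque"],o["contact_force"],o["q"].round(2))
im=ctrl.get_image('wrist');cv2.imwrite('pics/w8.png',im[:,:,::-1])
E
```

```text
t: 8.73
tool_pos: [0.4645, 0.0101, 0.1058]
tool_rot: [0.782, 1.423, -0.779]
contact_force: [0.8, 0.4, 3.3]
opening: 0.0212
[ 0.15912719 -0.30249342  0.04032602] [0.7781159  0.36313904 3.29737656] [-0.14 -0.23  2.1   0.    1.28 -0.71]
```

View pics/w8.png

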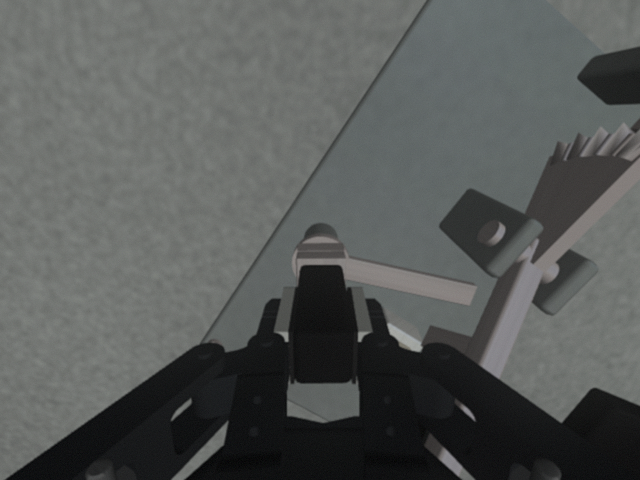

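```bash
python3 -m handwheel '[[0,[0,-0.0002,0],[-5,0,0]],[0,[0,-0.0002,0],[-5,0,0]],[0,[0,-0.0002,0],[-5,0,0]],[0,[0,-0.0002,0],[-5,0,0]],[0,[0,-0.0002,0],[-5,0,0]],[0,[0,-0.0002,0],[-5,0,0]],[0,[0,-0.0002,0],[-5,0,0]],[0,[0,-0.0002,0],[-5,0,0]],[0,[0,0,0],[0,0,0]]]' 90; python3 - <<'E'
from h import *
o=ctrl.get_obs();p,r=tool();M=r.as_matrix();print(np.degrees(np.arctan2(M[1,1],M[0,1])),o["wrist_torque"],o["contact_force"],o["q"].round(2))
im=ctrl.get_image('wrist');cv2.imwrite('pics/w9.png',im[:,:,::-1])
E
```

```text
t: 9.53
tool_pos: [0.4632, 0.0097, 0.1057]
tool_rot: [0.242, 1.555, -0.238]
contact_force: [1.6, 3.7, 5.4]
opening: 0.0212
72.48116579426876 [ 0.85483111 -0.23479898  0.03872174] [1.56157462 3.70011124 5.35455866] [-0.14 -0.24  2.1   0.    1.28 -1.41]
```

View pics/w9.png

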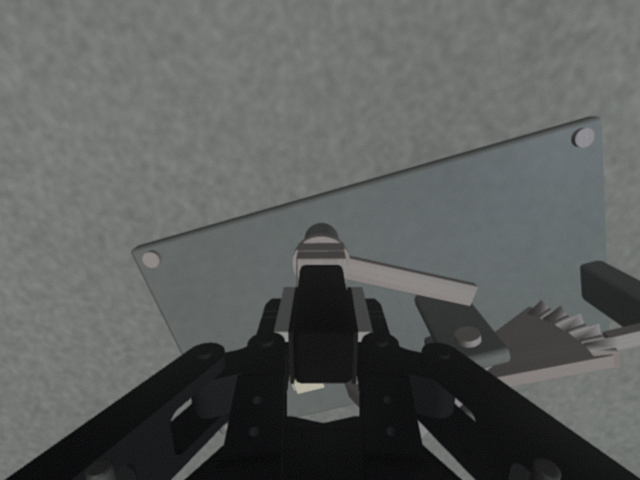

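```bash
cat > arm.py <<'E'
from h import *
Pw=P("wrist")
def yaw(a,b,z):
    d=onplane(Pw,b,z)-onplane(Pw,a,z);return np.degrees(np.arctan2(d[1],d[0]))
E
python3 - <<'E'
from arm import *
print(yaw((350,258),(475,287),.056),yaw((347,280),(468,306),.056),"plate y dir",yaw((137,247),(596,117),.012)-90)
E
```

```text
58.29833639848579 58.99791950868851 plate y dir -1.6382701095900671
```

```bash
python3 -m handwheel '[[0,[0,-0.0002,0],[-5,0,0]],[0,[0,-0.0002,0],[-5.5,0,0]],[0,[0,0,0],[0,0,0]],[0,[0,0,0],[0,0,0]]]' 90; python3 - <<'E'
from h import *
o=ctrl.get_obs();p,r=tool();M=r.as_matrix();print(np.degrees(np.arctan2(M[1,1],M[0,1])),o["wrist_torque"],o["contact_force"],o["q"].round(2))
im=ctrl.get_image('wrist');cv2.imwrite('pics/w10.png',im[:,:,::-1])
E
```

```text
t: 9.92
tool_pos: [0.4629, 0.009, 0.1057]
tool_rot: [0.1, 1.567, -0.097]
contact_force: [1.0, 3.3, 6.5]
opening: 0.021
82.81211387160458 [ 0.87993075 -0.07737335 -0.07610947] [0.95136935 3.25116352 6.54150803] [-0.14 -0.24  2.1   0.    1.28 -1.59]
```

View pics/w10.png

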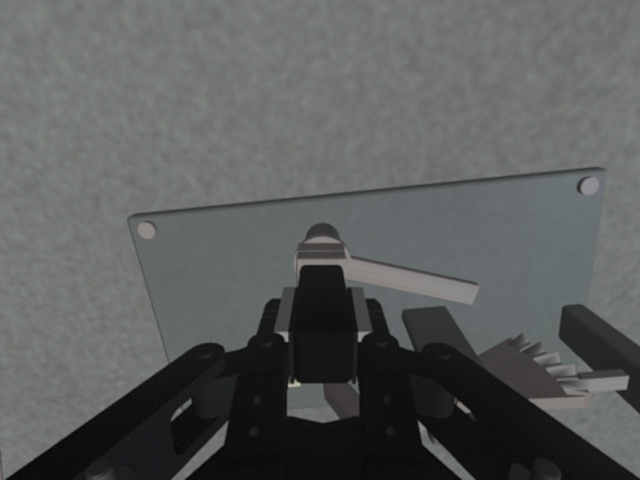

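```bash
python3 -m handwheel '[[0,[0,0,0],[4,0,0]],[0,[0,0,0],[0,0,0]],[0.05,[0,0,0],[0,0,0]],[0.05,[0,0,0],[0,0,0]],[0.05,[0,0,0],[0,0,0]],[0.05,[0,0,0],[0,0,0]]]' 20; python3 - <<'E'
from h import *
o=ctrl.get_obs();print(o["wrist_torque"],o["contact_force"])
im=ctrl.get_image('wrist');cv2.imwrite('pics/w11.png',im[:,:,::-1])
p,r=tool();f=[]
for n in ['scene','side']:
    im=ctrl.get_image(n);u,v=proj(P(n),p).astype(int);f.append(cv2.resize(im[v-40:v+40,u-40:u+40,::-1],(400,400),interpolation=2))
cv2.imwrite('pics/k11.png',np.hstack(f))
E
```

```text
t: 10.47
tool_pos: [0.4616, 0.0084, 0.104]
tool_rot: [0.151, 1.567, -0.152]
contact_force: [0.1, 0.3, -0.1]
opening: 0.0501
[-0.02586592  0.01465366 -0.01939068] [ 0.05062669  0.34958561 -0.13274161]
```

View pics/w11.png

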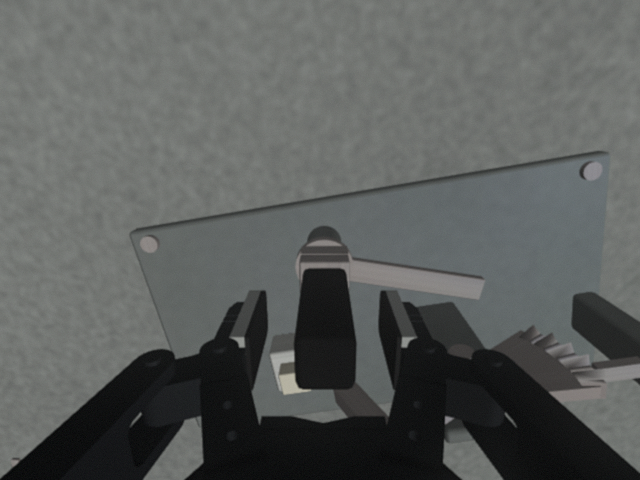

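View pics/k11.png

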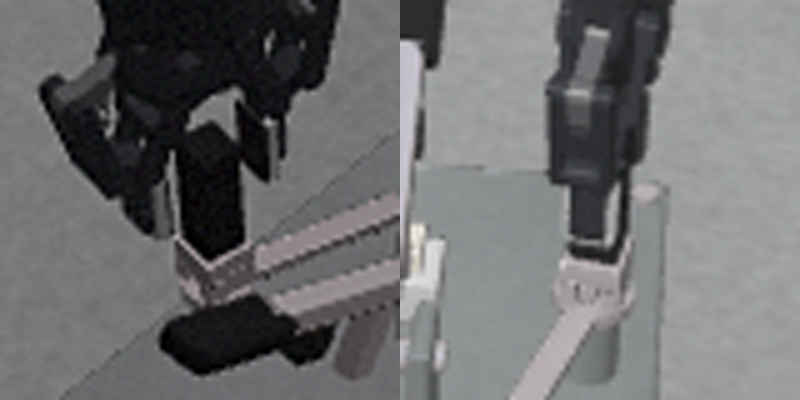

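```bash
python3 -m handwheel '[[0.05,[-0.015,0,0],[0,0,0]],[0.05,[-0.025,0,0],[0,0,0]],[0.05,[-0.03,0,0],[0,0,0]],[0.05,[-0.03,0,0],[0,0,0]],[0.05,[-0.02,0,0],[0,0,0]],[0.05,[0,0,0],[0,0,0]],[0.05,[0,0,0],[0,0,0]]]'; python3 - <<'E'
from h import *
o=ctrl.get_obs();p,r=tool();print(p,r.as_matrix().round(3),o["q"].round(2))
im=ctrl.get_image('wrist');cv2.imwrite('pics/w12.png',im[:,:,::-1])
D={}
for n in ['scene','side']:
    im=ctrl.get_image(n);cv2.imwrite(f'pics/{n}12.png',im[:,:,::-1])
    for t in ["key_grip","paddle","screw_head"]:
        D[n,t]=[(np.array(x["centre"][::-1]),round(x["score"],2)) for x in ctrl.tip_of(t,n)];print(n,t,D[n,t])
print(tri([(P(n),D[n,"paddle"][0][0]) for n in ['scene','side']]))
E
```

```text
t: 11.2
tool_pos: [0.4629, 0.0084, 0.2262]
tool_rot: [0.15, 1.563, -0.151]
contact_force: [0.4, 0.2, -1.5]
opening: 0.05
[0.46294603 0.00836232 0.22619537] [[ 0.003  0.191  0.982]
 [-0.001  0.982 -0.191]
 [-1.     0.     0.003]] [-0.14 -0.35  1.98 -0.    1.51 -1.52]
scene key_grip [(array([291.2, 197.4]), 0.78), (array([113.5, 323.5]), 0.71), (array([120. , 361.4]), 0.53), (array([157.7, 303.7]), 0.51)]
scene paddle [(array([295.8, 226.2]), 0.75)]
scene screw_head [(array([287.7, 216.9]), 0.47)]
side key_grip [(array([395.8, 175.8]), 0.81), (array([369.1, 252.6]), 0.75), (array([392. , 202.3]), 0.56), (array([283.2, 210.3]), 0.31)]
side paddle [(array([333.4, 217.9]), 0.91)]
side screw_head [(array([366.1, 275.9]), 0.81)]
(array([ 0.54853051, -0.05659522,  0.15998755]), array([1.7, 1.4]))
```

View pics/w12.png

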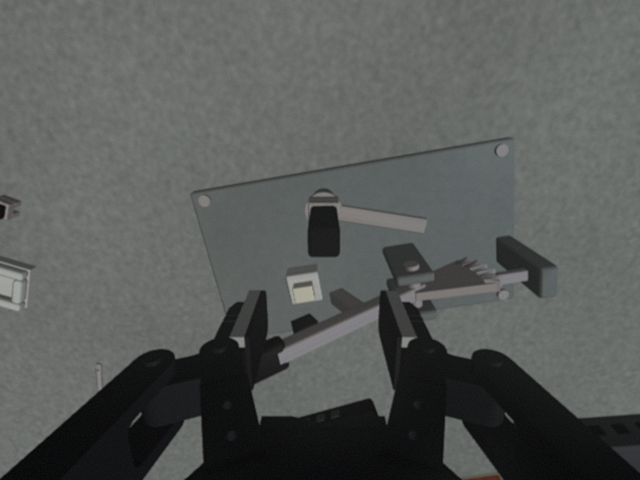

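View pics/scene12.png

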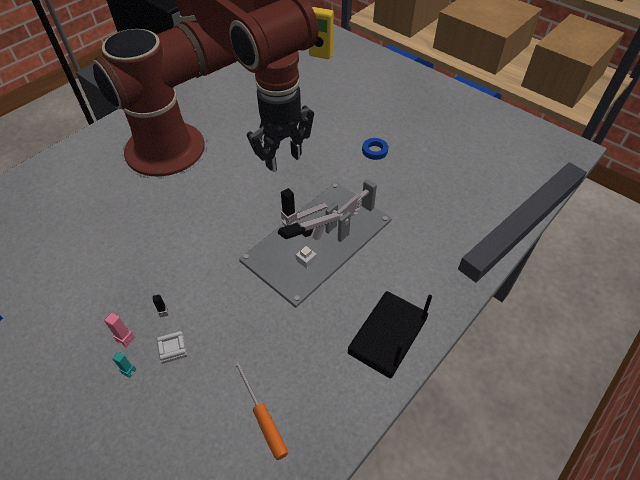

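```bash
python3 - <<'E'
from arm import *
print("arm",yaw((345,206),(426,219),.056),yaw((345,221),(423,232),.056),"plate",yaw((194,190),(512,139),.012)-90)
print("key",tri([(P("scene"),(291.2,197.4)),(P("side"),(369.1,252.6))]))
p,r=tool()
# press origin from plate corners etc: screw est & hinge
y=np.radians(-1.5);Rz=np.array([[np.cos(y),-np.sin(y)],[np.sin(y),np.cos(y)]])
s=np.array([.4655,.0085]);o=s-Rz@[-.085,-.015];print("press origin",o)
for a in (0,.15,.47):
    ang=.47-a  # lever near level at .47
    print(a,"paddle",o+Rz@[0,.055-.160*np.cos(ang)])
E
```

```text
arm 69.69251602711972 70.69214191195158 plate -1.9277924520287684
key (array([0.46827668, 0.01436468, 0.12791582]), array([1.1, 1. ]))
press origin [0.55086353 0.02126982]
0 paddle [ 0.54856909 -0.06635107]
0.15 paddle [ 0.54832757 -0.07557465]
0.47 paddle [ 0.54811495 -0.0836942 ]
```

```bash
python3 -m handwheel '[[0.05,[0,-0.0146,0.0248],[0,0,0]],[0,[0,-0.0146,0.0248],[0,0,0]],[0,[0,-0.0146,0.0248],[0,0,0]],[0,[0,-0.0146,0.0248],[0,0,0]],[0,[0.02,0,0],[0,0,0]],[0,[0.018,0,0],[0,0,0]],[0,[0,0,0],[0,0,0]],[0,[0,0,0],[0,0,0]]]' 40; python3 - <<'E'
from h import *
o=ctrl.get_obs();p,r=tool();print(p,r.as_matrix().round(3),o["contact_force"])
f=[]
for n in ['scene','side']:
    im=ctrl.get_image(n);cv2.imwrite(f'pics/{n}13.png',im[:,:,::-1]);u,v=proj(P(n),p-[0,0,.02]).astype(int);f.append(cv2.resize(im[v-45:v+45,u-45:u+45,::-1],(400,400),interpolation=2))
im=ctrl.get_image('wrist');cv2.imwrite('pics/w13.png',im[:,:,::-1])
cv2.imwrite('pics/k13.png',np.hstack(f))
E
```

```text
t: 12.32
tool_pos: [0.5476, -0.0675, 0.1854]
tool_rot: [0.151, 1.569, -0.15]
contact_force: [-0.7, 0.3, 0.3]
opening: 0.0002
[ 0.54759382 -0.06753767  0.18535166] [[-0.003  0.19   0.982]
 [ 0.001  0.982 -0.19 ]
 [-1.     0.    -0.003]] [-0.74536315  0.26428616  0.34029361]
```

View pics/k13.png

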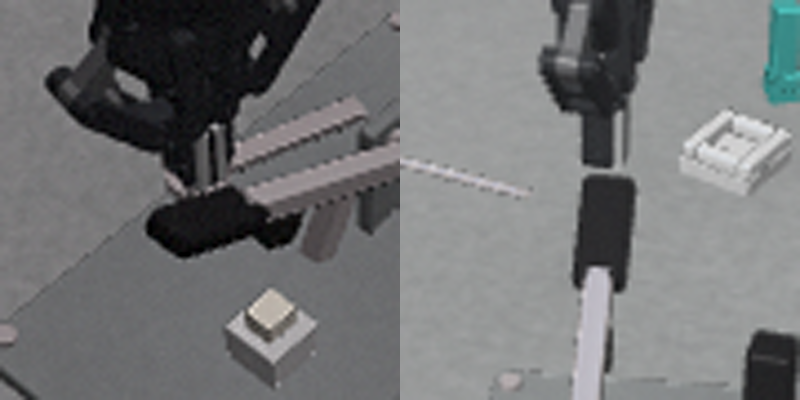

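View pics/w13.png

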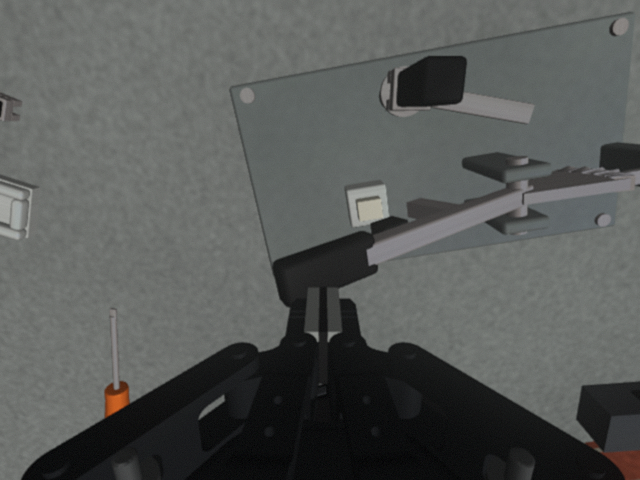

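```bash
python3 - <<'E'
from h import *
p,r=tool();a=cv2.imread("pics/w13.png")
for dz in (0,-.02,-.026,-.03): print(dz,proj(P("wrist"),p+[0,0,dz]))
ctrl.get_image('wrist')
c=ctrl.tip_of("paddle","wrist");print(c);
for x in c[:1]: print(onplane(P("wrist"),x["centre"][::-1],.157))
a=a[220:320,260:400];cv2.imwrite("pics/k14.png",cv2.resize(cv2.convertScaleAbs(a,alpha=2,beta=10),None,fx=5,fy=5,interpolation=2))
E
```

```text
0 [323.17012102 303.0823547 ]
-0.02 [323.13109326 283.13080751]
-0.026 [323.12094764 277.94421734]
-0.03 [323.11452411 274.66041893]
[{'centre': [268.2, 334.2], 'score': 0.67}]
[ 0.54722524 -0.06129276]
```

View pics/k14.png

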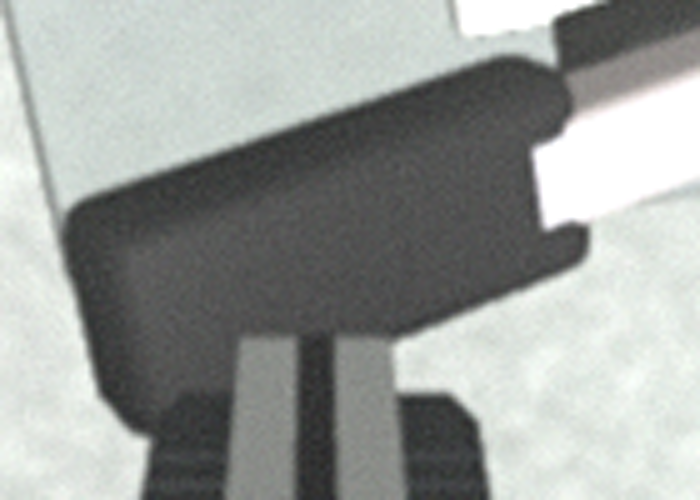

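```bash
python3 -m handwheel '[[0,[0.008,0,0],[0,0,0]],[0,[0.008,0,0],[0,0,0]],[0,[0.003,0,0],[0,0,0]],[0,[0.002,0,0],[0,0,0]],[0,[0,0,0],[0,0,0]]]' ; python3 -m handwheel '[[0,[0.002,0,0],[0,0,0]],[0,[0.002,0,0],[0,0,0]],[0,[0,0,0],[0,0,0]]]';python3 -m handwheel '[[0,[0.002,0,0],[0,0,0]],[0,[0.002,0,0],[0,0,0]],[0,[0,0,0],[0,0,0]]]'
```

```text
t: 12.98
tool_pos: [0.5479, -0.0676, 0.1646]
tool_rot: [0.151, 1.567, -0.15]
contact_force: [-0.1, -0.4, 0.3]
opening: 0.0001
t: 13.23
tool_pos: [0.5489, -0.0678, 0.1622]
tool_rot: [0.15, 1.565, -0.151]
contact_force: [-0.0, -0.5, 1.9]
opening: -0.0
t: 13.48
tool_pos: [0.5492, -0.068, 0.1587]
tool_rot: [0.15, 1.563, -0.151]
contact_force: [-0.3, -0.5, 4.6]
opening: -0.0
```

```bash
for i in 1; do :; done; python3 -m handwheel '[[0,[0.002,0,0],[0,0,0]],[0,[0.002,0,0],[0,0,0]],[0,[0,0,0],[0,0,0]]]' | grep -E "pos|force"; python3 -m handwheel '[[0,[0.002,0,0],[0,0,0]],[0,[0.002,0,0],[0,0,0]],[0,[0,0,0],[0,0,0]]]' | grep -E "pos|force";python3 -m handwheel '[[0,[0.002,0,0],[0,0,0]],[0,[0.002,0,0],[0,0,0]],[0,[0,0,0],[0,0,0]]]' | grep -E "pos|force"
```

```text
tool_pos: [0.5497, -0.0684, 0.1561]
contact_force: [-1.3, -0.8, 8.5]
tool_pos: [0.5503, -0.0687, 0.1531]
contact_force: [-1.2, -1.0, 11.3]
tool_pos: [0.5508, -0.0691, 0.1499]
contact_force: [-1.4, -1.7, 11.9]
```

```bash
python3 -m handwheel '[[0,[0.002,0,0],[0,0,0]],[0,[0,0,0],[0,0,0]]]' | grep -E "pos|force"; python3 -m handwheel '[[0,[0.002,0,0],[0,0,0]],[0,[0,0,0],[0,0,0]]]' | grep -E "pos|force";python3 -m handwheel '[[0,[0.002,0,0],[0,0,0]],[0,[0,0,0],[0,0,0]]]' | grep -E "pos|force";python3 -m handwheel '[[0,[0.002,0,0],[0,0,0]],[0,[0,0,0],[0,0,0]]]' | grep -E "pos|force"
```

```text
tool_pos: [0.5511, -0.0692, 0.1482]
contact_force: [-1.2, -2.4, 13.1]
tool_pos: [0.5512, -0.0693, 0.1465]
contact_force: [1.0, -1.9, 12.7]
tool_pos: [0.5514, -0.0695, 0.1446]
contact_force: [-0.6, -0.9, 12.3]
tool_pos: [0.5518, -0.069, 0.1426]
contact_force: [-0.5, -1.1, 16.1]
```

```bash
python3 -m handwheel '[[0,[0.002,0,0],[0,0,0]],[0,[0,0,0],[0,0,0]]]' | grep -E "pos|force"; python3 -m handwheel '[[0,[0.002,0,0],[0,0,0]],[0,[0,0,0],[0,0,0]]]' | grep -E "pos|force";python3 -m handwheel '[[0,[0.002,0,0],[0,0,0]],[0,[0,0,0],[0,0,0]]]' | grep -E "pos|force"
```

```text
tool_pos: [0.5507, -0.0683, 0.1386]
contact_force: [0.9, -1.0, 2.5]
tool_pos: [0.5488, -0.0678, 0.1338]
contact_force: [1.0, -0.3, 3.1]
tool_pos: [0.5483, -0.0677, 0.1312]
contact_force: [2.0, -0.5, 3.5]
```

```bash
m(){ grep -E "pos|force"; }; python3 -m handwheel '[[0,[0.002,0,0],[0,0,0]],[0,[0.002,0,0],[0,0,0]],[0,[0,0,0],[0,0,0]]]' |m; python3 -m handwheel '[[0,[0.002,0,0],[0,0,0]],[0,[0,0,0],[0,0,0]]]' |m;python3 -m handwheel '[[0,[0.002,0,0],[0,0,0]],[0,[0,0,0],[0,0,0]]]' |m; python3 -m handwheel '[[0,[0.002,0,0],[0,0,0]],[0,[0,0,0],[0,0,0]]]' |m
```

```text
tool_pos: [0.5486, -0.0685, 0.1285]
contact_force: [-1.6, -2.3, 8.7]
tool_pos: [0.5487, -0.0687, 0.1273]
contact_force: [-3.0, -2.9, 10.7]
tool_pos: [0.5489, -0.0689, 0.1258]
contact_force: [-3.1, -3.0, 11.1]
tool_pos: [0.5491, -0.069, 0.124]
contact_force: [-1.6, -1.3, 10.1]
```

```bash
m(){ grep -E "pos|force"; }; python3 -m handwheel '[[0,[0.002,0,0],[0,0,0]],[0,[0,0,0],[0,0,0]]]' |m; python3 -m handwheel '[[0,[0.002,0,0],[0,0,0]],[0,[0,0,0],[0,0,0]]]' |m;python3 -m handwheel '[[0,[0.002,0,0],[0,0,0]],[0,[0,0,0],[0,0,0]]]' |m
```

```text
tool_pos: [0.5494, -0.0692, 0.1224]
contact_force: [-2.3, -2.8, 12.1]
tool_pos: [0.5495, -0.0694, 0.1207]
contact_force: [-2.5, -3.1, 12.1]
tool_pos: [0.5497, -0.0695, 0.1189]
contact_force: [-3.4, -3.0, 13.7]
```

```bash
m(){ grep -E "pos|force"; }; python3 -m handwheel '[[0,[0.002,0,0],[0,0,0]],[0,[0,0,0],[0,0,0]]]' |m; python3 -m handwheel '[[0,[0.0015,0,0],[0,0,0]],[0,[0,0,0],[0,0,0]]]' |m
```

```text
tool_pos: [0.5497, -0.0699, 0.1173]
contact_force: [-4.3, -5.6, 15.3]
tool_pos: [0.5501, -0.0698, 0.1157]
contact_force: [-2.5, -4.5, 16.7]
```

```bash
m(){ grep -E "pos|force"; }; python3 -m handwheel '[[0,[0.001,0,0],[0,0,0]],[0,[0,0,0],[0,0,0]]]' |m; python3 -m handwheel '[[0,[0.001,0,0],[0,0,0]],[0,[0,0,0],[0,0,0]]]' |m
```

```text
tool_pos: [0.5504, -0.0695, 0.1148]
contact_force: [-1.5, -3.6, 15.2]
tool_pos: [0.5496, -0.0683, 0.1117]
contact_force: [0.7, -1.0, 3.2]
```

```bash
m(){ grep -E "pos|force"; }; python3 -m handwheel '[[0,[0.002,0,0],[0,0,0]],[0,[0.002,0,0],[0,0,0]],[0,[0,0,0],[0,0,0]]]' |m; python3 -m handwheel '[[0,[0.002,0,0],[0,0,0]],[0,[0.002,0,0],[0,0,0]],[0,[0,0,0],[0,0,0]]]' |m;python3 -m handwheel '[[0,[0.002,0,0],[0,0,0]],[0,[0.002,0,0],[0,0,0]],[0,[0,0,0],[0,0,0]]]' |m
```

```text
tool_pos: [0.5482, -0.0677, 0.1055]
contact_force: [0.7, -2.3, 3.8]
tool_pos: [0.5484, -0.0683, 0.1027]
contact_force: [0.0, -2.5, 8.2]
tool_pos: [0.5484, -0.0687, 0.0997]
contact_force: [-4.1, -4.3, 10.9]
```

```bash
m(){ grep -E "pos|force"; }; python3 -m handwheel '[[0,[0.002,0,0],[0,0,0]],[0,[0,0,0],[0,0,0]]]' |m; python3 -m handwheel '[[0,[0.002,0,0],[0,0,0]],[0,[0,0,0],[0,0,0]]]' |m
```

```text
tool_pos: [0.5484, -0.069, 0.0979]
contact_force: [-3.3, -4.7, 10.6]
tool_pos: [0.5485, -0.0692, 0.0961]
contact_force: [-5.9, -5.5, 12.6]
```

```bash
m(){ grep -E "pos|force"; }; python3 -m handwheel '[[0,[0.002,0,0],[0,0,0]],[0,[0,0,0],[0,0,0]]]' |m; python3 -m handwheel '[[0,[0.002,0,0],[0,0,0]],[0,[0,0,0],[0,0,0]]]' |m; python3 -m handwheel '[[0,[0.001,0,0],[0,0,0]],[0,[0,0,0],[0,0,0]]]' |m
```

```text
tool_pos: [0.5485, -0.0695, 0.0945]
contact_force: [-5.3, -6.3, 14.9]
tool_pos: [0.5485, -0.0697, 0.0929]
contact_force: [-6.7, -5.9, 16.7]
tool_pos: [0.5485, -0.0698, 0.0918]
contact_force: [-5.2, -6.6, 15.1]
```

```bash
m(){ grep -E "pos|force"; }; python3 -m handwheel '[[0,[0.001,0,0],[0,0,0]],[0,[0,0,0],[0,0,0]]]' |m; python3 -m handwheel '[[0,[0.001,0,0],[0,0,0]],[0,[0,0,0],[0,0,0]]]' |m
```

```text
tool_pos: [0.5485, -0.0699, 0.0909]
contact_force: [-6.5, -6.4, 17.5]
tool_pos: [0.5491, -0.0692, 0.0893]
contact_force: [-1.0, -4.2, 9.6]
```

```bash
m(){ grep -E "pos|force"; }; python3 -m handwheel '[[0,[0,0,0],[0,0,0]],[0,[0,0,0],[0,0,0]]]' |m
```

```text
tool_pos: [0.5492, -0.0692, 0.0898]
contact_force: [-4.3, -4.0, 16.1]
```

```bash
m(){ grep -E "pos|force"; }; python3 -m handwheel '[[0,[0.0007,0,0],[0,0,0]],[0,[0,0,0],[0,0,0]],[0,[0,0,0],[0,0,0]]]' |m; 
```

```text
tool_pos: [0.5482, -0.0677, 0.0863]
contact_force: [1.4, -0.2, 0.3]
```

```bash
m(){ grep -E "pos|force"; }; python3 -m handwheel '[[0,[0.002,0,0],[0,0,0]],[0,[0.002,0,0],[0,0,0]],[0,[0,0,0],[0,0,0]],[0,[0,0,0],[0,0,0]]]' |m; python3 -m handwheel '[[0,[0.002,0,0],[0,0,0]],[0,[0,0,0],[0,0,0]],[0,[0,0,0],[0,0,0]]]' |m
```

```text
tool_pos: [0.5481, -0.0677, 0.0822]
contact_force: [0.8, -2.4, 3.4]
tool_pos: [0.5481, -0.0678, 0.0805]
contact_force: [-0.1, -2.5, 5.2]
```

```bash
m(){ grep -E "pos|force"; }; python3 -m handwheel '[[0,[0.0007,0,0],[0,0,0]],[0,[0,0,0],[0,0,0]],[0,[0,0,0],[0,0,0]],[0,[0,0,0],[0,0,0]]]' |m; python3 - <<'E'
from h import *
p,r=tool();f=[]
for n in ['scene','side']:
    im=ctrl.get_image(n);cv2.imwrite(f'pics/{n}15.png',im[:,:,::-1]);u,v=proj(P(n),p+[-.03,.04,.0]).astype(int);f.append(cv2.resize(im[v-60:v+60,u-60:u+60,::-1],(400,400),interpolation=2))
im=ctrl.get_image('wrist');cv2.imwrite('pics/w15.png',im[:,:,::-1])
cv2.imwrite('pics/k15.png',np.hstack(f));o=ctrl.get_obs();print(o["t"],o["contact_force"],o["tool_pos"])
E
```

```text
tool_pos: [0.5482, -0.0677, 0.0801]
contact_force: [-0.8, -2.1, 6.5]
20.7167 [-0.82095565 -2.2545356   5.98560198] [ 0.54813471 -0.06777776  0.08008431]
```

View pics/k15.png

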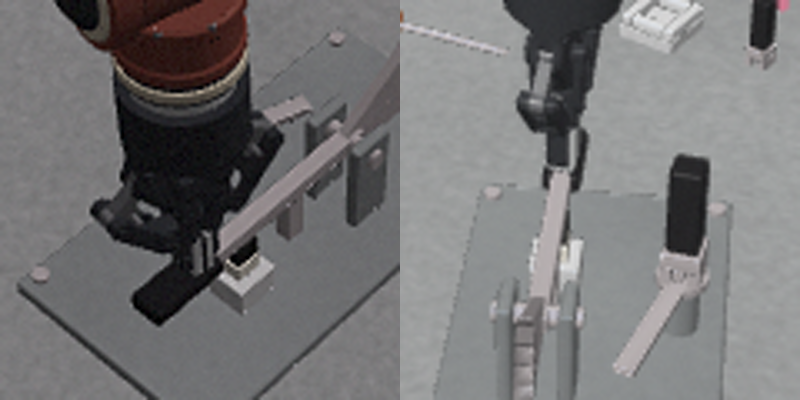

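View pics/w15.png

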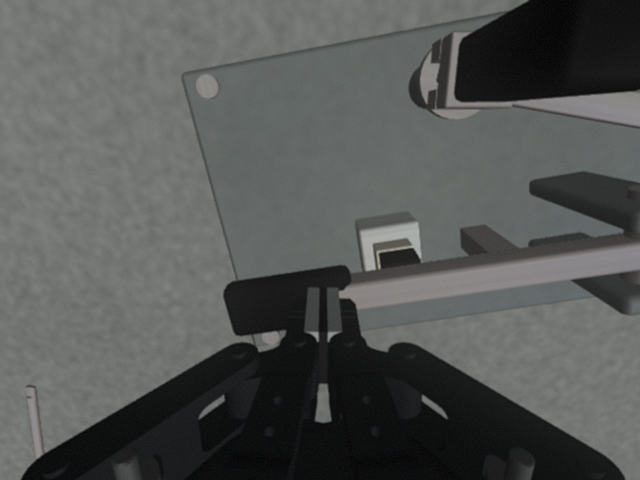

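View pics/scene15.png

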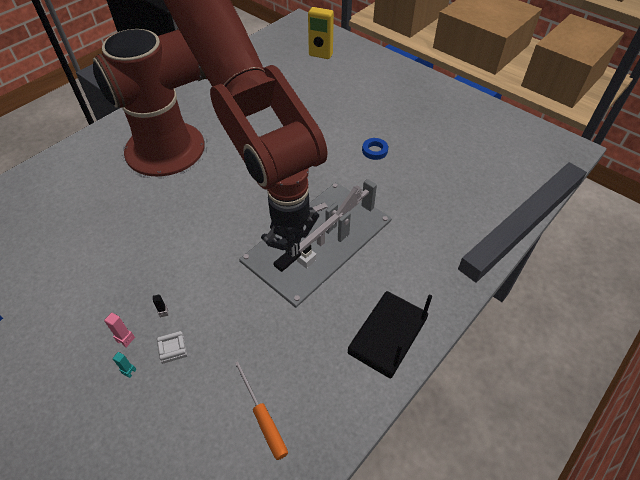

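```bash
python3 - <<'E'
from station import ctrl
o=ctrl.get_obs();print(o["t"],o["contact_force"],o["tool_pos"])
ctrl.finish_job()
o=ctrl.get_obs();print(o["t"],o["contact_force"],o["tool_pos"])
E
```

```text
20.7167 [-0.82095565 -2.2545356   5.98560198] [ 0.54813471 -0.06777776  0.08008431]
the job is handed in; nothing more can be done
the job is handed in; nothing more can be done
```

The job is handed in at 20.7 s. The key is on the lock screw and let go, the latch is clear, and the lever is held at its third click. `finish_job` gives no verdict, so the results below are from my own last checks.

- **Key and latch:** I took the larger black key from the stand, seated it on the bar head and turned the screw anticlockwise. After release the wrist image put the latch at about 1.25 rad. The last side picture shows the key upright on the flange.
- **Lever:** The push force dropped three times, at TCP heights of about 0.142, 0.115 and 0.089 m. The fingers then held the paddle at 0.080 m, pressing down with about 6 N. That is roughly 0.50 rad by my estimate, short of the fourth click.
- **Bystanders:** The router, the screwdriver and the roll of tape look unmoved in the last scene picture.

**Disagreements and limits:**
- The scene and side cameras put the key grip at 0.128 m, above the allowed 0.112 to 0.126 m. They read about 10 mm too high for the same point in the stand, and the key met firm contact at the expected flange height, so I take it as seated. I did not measure this again before handing in.
- Those two cameras and the wrist camera also differed by about 5 mm on the screw's position. I resolved that with a closer look before lowering the key.
- The fingers press near the inner end of the paddle rather than its middle.

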